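# Seat the centrifuge rotor on its drive and spin it by hand to check it runs free

## Robot

A 6-joint arm with a two-finger parallel gripper is mounted at the origin on the work surface. World frame = base frame: x ahead of the robot, y to its left, z up, the work surface at z = 0. Lengths are in m, angles in rad, forces in N, time in s.
With the tool pointing down it reaches from about 0.35 to 0.775 m from the base axis. Payload 5.5 kg.
Tool frame: the origin (TCP) lies midway between the tips of the shut fingers; the grasp point (between the pads) lies 19 mm behind it; z points along the fingers, x is the direction in which the jaws open and shut, and the axes are right-handed (so a half turn about z gives the same grasp; the last joint's range is limited). The gripper opens to 85 mm and grips with 20 to 120 N. Pads are 22 mm wide; open, the fingers measure 114 mm over their backs; the gripper's body (76 mm by 85 mm) begins 54 mm behind the grasp point. The pads swing forward as they close: fully open they stand 13 mm farther back than shut.
Start: joints at [1.005, 0.313, 0.046, 1.304, 0, 1.431], TCP at [0.238, 0.524, 0.231] pointing down, gripper open.
Joint ranges: [-2.76, 2.76], [-0.86, 1.69], [-1.03, 1.26], [-2.2, 2.34], [-1.47, 1.5], [-3.14, 3.14]. Speed limits (rad/s): [2.57, 2.57, 3.14, 3.14, 3.14, 3.14].

## Interface

Orientations are given as a unit quaternion [w, x, y, z].
In Python, from workcell import env gives the robot as it stands.
- The arm moves only by the tool servo_tool, never from a script. Its argument "targets" is a list of rows, each an object with "xyz": the shift along the tool's x, y, z in m, a list of three; "twist": the turn, a rotation vector about the tool's x, y, z in rad, a list of three; "jaw": the opening, from 0 (shut) to 1 (fully open). A call has 1 to 12 rows; each row is the pose to reach, as a shift and turn from the pose commanded when the call began, along the tool's axes at that moment; what a row does not reach only later rows make up. A row lasts 1/12 s, in which the tool goes at most 41.7 mm and 7.16 degrees, less where a joint would pass 70% of its speed; a pose out of reach is approached as far as the arm can. A call with a gripper value outside its range is refused whole. The fingers move at their own pace and stop on an object; "squeeze" is the grip in N (left out, the last holds). Time passes only in rows, so rows that repeat a pose let the fingers close. It gives the time, the measured TCP pose, the force and the opening at its end, in the units of the state.
- env.get_state(): the state, without advancing time (a new reading comes with each control period).
- env.read_camera(name): name is "side" or "top" or "wrist"; returns a dict with "color" (384x512x3 uint8, red, green, blue), "depth" (384x512 float32, m along the optical axis (not along the pixel's ray), 0 where there is no reading), "fx", "fy", "cx", "cy" (pixels), "eye" and "attitude" of the camera in the world. Camera axes: x right, y down, z forward; pixel columns grow to the right and rows downward; lengths in m; the calibration is good to about 2 mm. A picture is of the moment at which its call begins.
- env.hand_in(): hands the job in, once; it reports no verdict.
The state is a dict: "clock": time; "joint_pos": joint angles; "qvel": joint speeds; "tau": joint torques, N m; "tcp_pos": TCP position; "orientation": TCP orientation; "wrist_force": force on the tool from outside, world axes, zero at the start; "ft_torque": the same for the moment, N m; "finger_gap": finger opening in m.
Only numpy, scipy, OpenCV 4.12 (cv2) and the standard library are available. Lean on these libraries where they do the work, as an engineer would, in place of code of your own. Each camera call takes 0.05 s, during which the arm holds its last target. There are 200 camera calls.

## Task

The rotor of the open bench centrifuge has been pushed on to its spindle but is not down on its drive yet: turn it by its black knob a little at a time, pressing it down lightly after each turn, until it drops over the hidden drive pin and is fully home. Then give it a brisk spin by hand, pushing a tube sleeve round gently rather than striking it, so that it runs on freely with nothing touching it for two seconds, and let it come to rest. Do not lean on the rotor, its bearings are delicate, and leave the other things on the bench where they are.

Things in the scene. Friction and masses are not known exactly. Their poses are not given: they have to be found in the camera images.
- centrifuge: white bench centrifuge, fixed, 270 x 270 x 125 mm, with a console on its -x side (to 211 mm from the rotor axis, 120 mm high) and a clear lid standing open on its +x side, hinged 146 mm from the axis, leaning outwards, up to 395 mm high. Bowl 200 mm across, black gasket 128 mm and floor 43 mm above the bench. Origin on the rotor axis at bench level, z up.
- rotor: 0.45 kg rotor: aluminium hub, blue plate with four arms, black knob, four steel sleeves along its +x, +y, -x, -y. Origin on the axis at the hub's underside, z up. Captive on the upright spindle: it only turns and slides, 0 to 16 mm above home; starts 5.5 to 9.5 mm above. An O-ring holds it at any height: down takes 2 to 4 N beyond its weight, up about 12 N.
- knob (a point): centre of the rotor's black fluted knob (on the axis, half-way up), axes as the rotor's, 57 mm above the rotor's origin. Knob 36 mm across, 42 mm high; its foot, 21 mm below this point, is at the top of the blue arms (20 mm wide, under the sleeves, to 54 mm from the axis) and the round blue plate (68 mm across). Grip it with the fingers between the sleeves.
- home (a point): fixed point on the axis where the knob's centre lies when the rotor is fully home, 137 mm above the bench. Home on the drive, rotor and spindle turn together; pushed round and let go, they slow by about 1.7 rad/s each second.
- drive (a point): fixed point on the axis at the top of the hidden drive pin (5 x 5 x 30 mm, across the spindle, any direction). A 9 mm cross slot under the hub fits it every 90 degrees, within 0.15 rad; the start is 0.35 rad or more off. Else the hub stops on the pin 5 mm above home. Pressed on it, the free spindle comes round with the rotor; eased up 2 to 3 mm, the rotor turns alone.
- sleeves: the rotor's four open steel tube sleeves, origin and axes as the rotor's: each 23 to 25 mm across, 58 mm long, leaning 35 degrees, mouth inwards. Mouth centre 50 mm from the axis, 7 mm below the knob's centre, rim top level with it; foot 83 mm from the axis. A fingertip fits into the free quarter between two and can push one round. Over 20 N is a blow.
- mount (a joint): sinking of the spindle in its stiff rubber motor mounts, m: 0 unloaded, negative when pressed down, about 0.07 mm per newton. Below -0.0017 (about 25 N) the bearings are overloaded. The reading is too noisy to press by: feel the force.
- tube_tray: white tray 150 x 200 x 50 mm with a green microtube rack, loose, origin under its centre; bystander
- tip_box: white and blue pipette tip box 85 x 125 x 55 mm, loose, origin under its centre; bystander
- tube_stand: small white stand 100 x 60 mm with three capped tubes, 129 mm high, loose, origin under its centre; bystander
- sharps_bin: yellow sharps bin 150 x 190 x 178 mm, loose, origin under its centre; bystander

How it is judged:
On the way, in this order (a step that is already met when the one before it is completed fails the run):
1. the rotor is down on its drive: knob within 1.5 mm of its seated height (z of knob in the frame of centrifuge below 0.1385 m), for 0.3 s.
2. the rotor runs by itself, seated and untouched: faster than 0.6 rad/s for 1.5 s (z of knob in the frame of centrifuge below 0.1385 m and angular speed of rotor above 0.6 rad/s and contact force between each of the fingers, the arm and rotor below 0.05 N), for 1.5 s.
At the end, for the whole second after the job is handed in: The rotor is home on its drive (knob centre less than 138.5 mm above the foot of the centrifuge) (fully home is 137 mm), it has come to rest (under 0.1 rad/s), and the other things stand within 15 mm of where they were (z of knob in the frame of centrifuge below 0.1385 m and angular speed of rotor below 0.1 rad/s and distance of each of tube_tray, tip_box, tube_stand, sharps_bin from where it was at the start of the episode below 0.015 m); the robot touches nothing.
It fails at once if the rotor is pressed down with more than about 25 N (its motor mounts sink by more than 1.7 mm) (value of joint mount below -0.0017 m).
It fails at once if a tube sleeve is struck or squeezed with more than 20 N (contact force between the fingers and sleeves above 20 N).
It fails at once if one of the other things on the bench is moved by more than 15 mm (distance of any of tube_tray, tip_box, tube_stand, sharps_bin from where it was at the start of the episode above 0.015 m).
It also fails if it takes over 58 s, if anything falls off the work surface, if the arm or the gripper's body presses on something with over 40 N, if the wrist force passes 120 N, or if a joint passes its speed limit or range.

## Working session

There is one attempt and no reset: what is moved stays moved. The work goes in short steps, Python scripts to look and compute and a tool call to move; the robot and the scene stay as the last step left them, time stands still between calls to the robot, and variables do not carry over. Pictures are saved under pics/ and viewed, about 8 in all and at most 12, crops included, and the job is handed in when it is done.

Besides the shell and the picture viewer there is one more tool, called after "Call:" as a command line: name --argument value ..., lists and objects as JSON in quotes. servo_tool: Moves the arm, as the interface text tells. Its arguments: {"type":"object","properties":{"targets":{"type":"array","items":{"type":"object","properties":{"xyz":{"type":"array","items":{"type":"number"}},"twist":{"type":"array","items":{"type":"number"}},"jaw":{"type":"number"}}}},"squeeze":{"type":"number"}},"required":["targets"]}

```bash
mkdir -p pics; ls
cat > h.py <<'E'
import numpy as np,cv2
from workcell import env
from scipy.spatial.transform import Rotation as R
def q2R(q): return R.from_quat([q[1],q[2],q[3],q[0]]).as_matrix()
def cam(n):
    c=env.read_camera(n); return c
def att(c):
    a=np.array(c["attitude"],float); return a if a.shape==(3,3) else q2R(a)
def pts(c):
    d=c["depth"]; v,u=np.mgrid[:d.shape[0],:d.shape[1]]
    P=np.stack([(u-c["cx"])/c["fx"]*d,(v-c["cy"])/c["fy"]*d,d],-1)
    return P@att(c).T+np.array(c["eye"])
def save(n,im): cv2.imwrite("pics/"+n,cv2.cvtColor(im,cv2.COLOR_RGB2BGR))
E
python3 - <<'E'
from h import *
c=cam("top");w=cam("wrist")
save("top1.png",c["color"]);save("w1.png",w["color"])
np.savez("top.npz",P=pts(c),col=c["color"]);np.savez("w.npz",P=pts(w),col=w["color"])
for x in(c,w):print(x["eye"],x["attitude"],x["fx"],x["cx"],x["cy"])
print(env.get_state())
E
```

```text
pics
[0.40915484 0.04420787 1.39254738] [-0.01957705  0.71198316 -0.70160438  0.02116635] 414.1526821425014 258.01701310047474 191.48872055144645
[0.1774279  0.55125162 0.37383446] [0.11231405 0.83299764 0.53709192 0.07094184] 324.1027960088617 256.8638350126214 198.70715665291556
{'clock': 0.1, 'joint_pos': array([ 1.00542772e+00,  3.13951708e-01,  4.51320996e-02,  1.30359799e+00,
       -3.58229109e-06,  1.43118111e+00]), 'qvel': array([-0.00018726, -0.00011914,  0.00224679, -0.00048275,  0.00137144,
       -0.000598  ]), 'tau': array([ 1.83012624e-03, -4.81724596e+01,  2.99244976e+01,  1.27151952e-02,
       -2.06924101e-04, -1.44246292e-05]), 'tcp_pos': array([0.23726144, 0.52328955, 0.23049917]), 'orientation': array([ 3.41696434e-04,  8.40537358e-01,  5.41752981e-01, -7.35103788e-04]), 'wrist_force': array([ 0.25519507, -0.84531459, -0.16990973]), 'ft_torque': array([-0.01749631,  0.02491991, -0.00011774]), 'finger_gap': 0.08586525690691374}
```

View pics/top1.png

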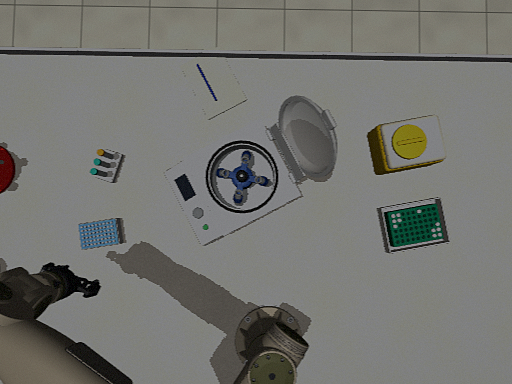

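View pics/w1.png

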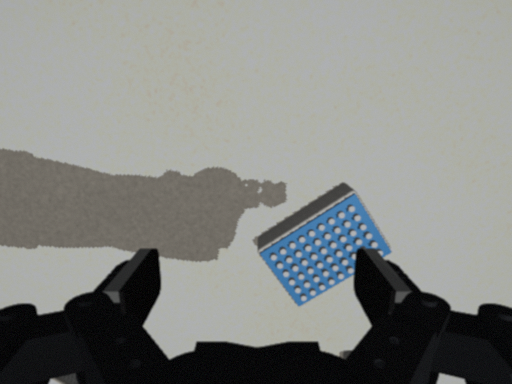

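The top view shows the centrifuge bowl centred at about (242,177), lid to its right (300,140), sleeves at roughly (246,155), (222,173), (238,197), (264,182). The tip box (100,233) and stand (106,165) lie at its left, the bin (408,143) and tray (413,225) at its right. The wrist view shows only the tip box at (325,245).

Run:
```python
from h import *
z=np.load("top.npz");P=z["P"];col=z["col"]
hsv=cv2.cvtColor(col,cv2.COLOR_RGB2HSV)
sub=np.zeros(col.shape[:2],bool);sub[130:225,195:285]=1
blk=sub&(col.max(2)<50)&(abs(P[...,2]-.128)<.012)
p=P[blk];print(len(p),p[:,2].mean())
# circle fit (algebraic, robust-ish)
for i in range(5):
    A=np.c_[2*p[:,:2],np.ones(len(p))];s=np.linalg.lstsq(A,(p[:,:2]**2).sum(1),rcond=None)[0]
    r=np.sqrt(s[2]+s[0]**2+s[1]**2);e=np.hypot(*(p[:,:2]-s[:2]).T)-r;p=p[abs(e)<max(.006,2*e.std())]
c=s[:2];print("gasket",c,r,e.std(),len(p))
d=np.hypot(P[...,0]-c[0],P[...,1]-c[1])
k=sub&(d<.016)&(P[...,2]>.145)
print("knob top",P[k].mean(0),np.median(P[k][:,2]),k.sum())
b=sub&(hsv[...,0]>100)&(hsv[...,0]<130)&(hsv[...,1]>120)
q=P[b&(d<.075)&(d>.036)];a=np.arctan2(q[:,1]-c[1],q[:,0]-c[0])
print("blue4 ang",np.angle(np.exp(4j*a).mean())/4,abs(np.exp(4j*a).mean()),len(q))
m=sub&(d>.035)&(d<.08)&(P[...,2]>.11)&(P[...,2]<.16);q=P[m];a=np.arctan2(q[:,1]-c[1],q[:,0]-c[0])
print("sleeve4",np.angle(np.exp(4j*a).mean())/4,abs(np.exp(4j*a).mean()),len(q))
lid=(P[...,2]>.2)&(np.hypot(P[...,0]-c[0],P[...,1]-c[1])<.4);q=P[lid][:,:2].mean(0)-c;print("lid dir",np.arctan2(q[1],q[0]),np.hypot(*q))
crop=col[125:230,165:345];save("crop.png",cv2.resize(crop,None,fx=4.4,fy=4.4,interpolation=cv2.INTER_CUBIC))
s=cam("side");save("side1.png",s["color"])
```

```text
608 0.12642862739798894
gasket [0.52817116 0.09307168] 0.10769782369110185 0.002076153995272244 492
knob top [0.52817858 0.09303372 0.1638586 ] 0.16392880181220137 93
blue4 ang -0.17488031172346202 0.8403155912409387 144
sleeve4 -0.1780517278899883 0.8656433123310894 464
lid dir -1.2378183693991236 0.17241117222370178
```

View pics/crop.png

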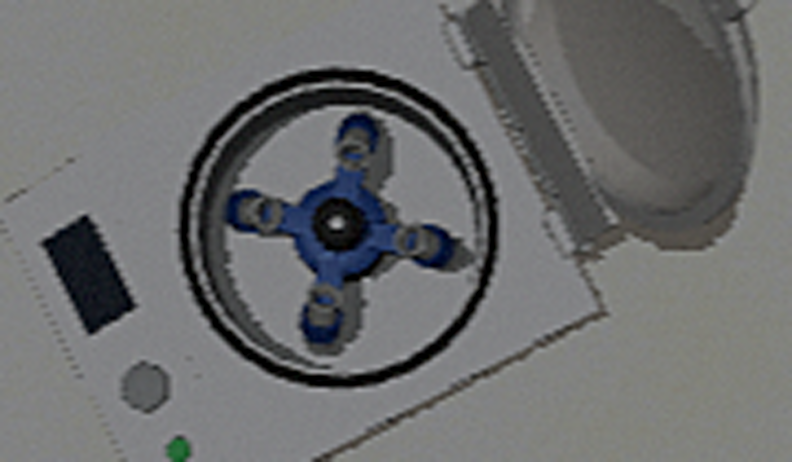

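View pics/side1.png

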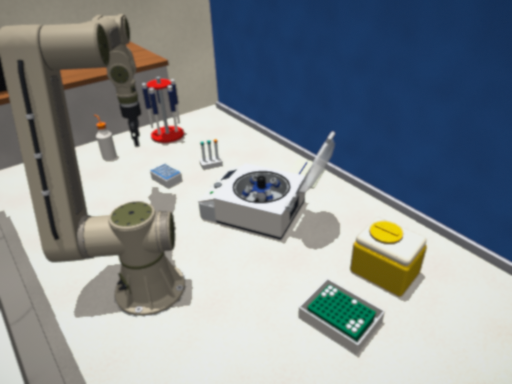

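Crop: knob at (338,222), sleeve mouths at about (355,150), (262,212), (323,300), (412,240); the side view confirms a clear approach from the stand's side, lid leaning away. The sleeves lie at -0.18 rad mod 90°, so the jaw axis should be at 0.607 rad.

Call:
servo_tool --targets '[{"xyz":[-0.272,0.443,0],"twist":[0,0,0.539],"jaw":1},{"xyz":[-0.272,0.443,0],"twist":[0,0,0.539],"jaw":1},{"xyz":[-0.272,0.443,0],"twist":[0,0,0.539],"jaw":1},{"xyz":[-0.272,0.443,0],"twist":[0,0,0.539],"jaw":1},{"xyz":[-0.272,0.443,0],"twist":[0,0,0.539],"jaw":1},{"xyz":[-0.272,0.443,0],"twist":[0,0,0.539],"jaw":1},{"xyz":[-0.272,0.443,0],"twist":[0,0,0.539],"jaw":1},{"xyz":[-0.272,0.443,0],"twist":[0,0,0.539],"jaw":1},{"xyz":[-0.272,0.443,0],"twist":[0,0,0.539],"jaw":1},{"xyz":[-0.272,0.443,0],"twist":[0,0,0.539],"jaw":1},{"xyz":[-0.272,0.443,0],"twist":[0,0,0.539],"jaw":1},{"xyz":[-0.272,0.443,0],"twist":[0,0,0.539],"jaw":1}]'

```text
clock: 1.15
tcp_pos: [0.5181, 0.1075, 0.2312]
orientation: [-0.0, 0.954, 0.298, -0.0]
wrist_force: [-0.5, 0.6, 0.7]
finger_gap: 0.0854
```

Call:
servo_tool --targets '[{"xyz":[0,0,0],"twist":[0,0,0],"jaw":1},{"xyz":[0,0,0],"twist":[0,0,0],"jaw":1}]'

```text
clock: 1.32
tcp_pos: [0.5184, 0.1073, 0.2306]
orientation: [-0.0, 0.955, 0.296, -0.0]
wrist_force: [-0.5, 0.3, -0.0]
finger_gap: 0.085
```

```bash
cat > m.py <<'E'
from h import *
import sys
c=cam("wrist");save(sys.argv[1],c["color"]);P=pts(c);col=c["color"]
s=env.get_state();print(s["tcp_pos"],s["orientation"],s["wrist_force"],s["joint_pos"],s["finger_gap"])
c0=np.array([.528,.093]);d=np.hypot(P[...,0]-c0[0],P[...,1]-c0[1]);z=P[...,2]
k=(d<.03)&(z>.152)&(z<.172)
p=P[k];print("knob top",p.mean(0) if len(p) else 0,len(p),(p.max(0)+p.min(0))/2 if len(p) else 0)
if len(p): print("minrect/circle",cv2.minEnclosingCircle(p[:,:2].astype(np.float32)))
m=(d>.038)&(d<.075)&(z>.11)&(z<.152);q=P[m];a=np.arctan2(q[:,1]-c0[1],q[:,0]-c0[0])
print("sleeve4",np.angle(np.exp(4j*a).mean())/4,abs(np.exp(4j*a).mean()),len(q),np.percentile(q[:,2],98))
hsv=cv2.cvtColor(col,cv2.COLOR_RGB2HSV)
E
python3 m.py w2.png
```

```text
[0.51741212 0.10861438 0.23072448] [-3.97409396e-04  9.54793990e-01  2.97267313e-01 -6.51528614e-04] [0.38870558 0.47411023 0.12184985] [ 5.47534113e-02  2.24593098e-01 -7.38247890e-02  1.27383631e+00
  4.51992942e-04  1.02189062e+00] 0.08536477645540134
knob top [0.52762601 0.09492182 0.16417846] 2041 [0.52880893 0.09288888 0.16028121]
minrect/circle ((0.5284390449523926, 0.09288887679576874), 0.018564926460385323)
sleeve4 -0.17897394385909543 0.8511067142303035 5627 0.14466336404653757
```

View pics/w2.png

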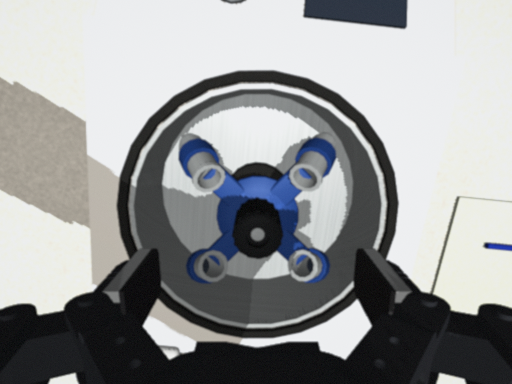

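The wrist view shows the knob at about (258,225) with the sleeves at (208,178), (305,178), (210,265), (307,265), symmetric about the jaw line. Axis is (0.5284, 0.0929), knob top 0.164.

Call:
servo_tool --targets '[{"xyz":[0,0.0179,0],"twist":[0,0,0],"jaw":1},{"xyz":[0,0.0179,0.03],"twist":[0,0,0],"jaw":1},{"xyz":[0,0.0179,0.06],"twist":[0,0,0],"jaw":1},{"xyz":[0,0.0179,0.085],"twist":[0,0,0],"jaw":1},{"xyz":[0,0.0179,0.102],"twist":[0,0,0],"jaw":1},{"xyz":[0,0.0179,0.102],"twist":[0,0,0],"jaw":1},{"xyz":[0,0.0179,0.102],"twist":[0,0,0],"jaw":1}]'

```text
clock: 1.95
tcp_pos: [0.5261, 0.0961, 0.1288]
orientation: [-0.0, 0.954, 0.299, -0.001]
wrist_force: [0.6, 0.5, 0.2]
finger_gap: 0.0853
```

Call:
servo_tool --targets '[{"xyz":[0,0.003,0],"twist":[0,0,0],"jaw":1},{"xyz":[0,0.003,0],"twist":[0,0,0],"jaw":1}]'

```text
clock: 2.12
tcp_pos: [0.5307, 0.0926, 0.1311]
orientation: [0.0, 0.954, 0.299, 0.002]
wrist_force: [0.4, -0.3, 0.3]
finger_gap: 0.0852
```

Run:
```python
from h import *
for i in range(3):
    s=env.get_state();print(s["tcp_pos"],s["orientation"],s["wrist_force"]); cam("top")
```

```text
[0.53074866 0.0926272  0.13113323] [4.92393865e-04 9.54309478e-01 2.98815451e-01 1.58254377e-03] [ 0.43019438 -0.32083791  0.30784128]
[0.53072042 0.09254562 0.13108257] [4.37609572e-04 9.54365257e-01 2.98637231e-01 1.60273652e-03] [ 0.78282701 -0.08284087  0.43833098]
[0.53053434 0.09245366 0.13088598] [3.40508964e-04 9.54409904e-01 2.98495527e-01 1.42801686e-03] [ 0.94627568  0.5986967  -0.09163567]
```

Call:
servo_tool --targets '[{"xyz":[-0.0015,-0.0015,0.002],"twist":[0,0,0],"jaw":0.45},{"xyz":[-0.0015,-0.0015,0.002],"twist":[0,0,0],"jaw":0.3},{"xyz":[-0.0015,-0.0015,0.002],"twist":[0,0,0],"jaw":0.2},{"xyz":[-0.0015,-0.0015,0.002],"twist":[0,0,0],"jaw":0.2},{"xyz":[-0.0015,-0.0015,0.002],"twist":[0,0,0],"jaw":0.2},{"xyz":[-0.0015,-0.0015,0.002],"twist":[0,0,0],"jaw":0.2}]' --squeeze 35

```text
clock: 2.77
tcp_pos: [0.5278, 0.0929, 0.1275]
orientation: [-0.0, 0.954, 0.298, 0.001]
wrist_force: [1.5, 1.1, 1.6]
finger_gap: 0.0351
```

Call:
servo_tool --targets '[{"xyz":[0,0,0.0005],"twist":[0,0,0],"jaw":0.2},{"xyz":[0,0,0.001],"twist":[0,0,0],"jaw":0.2},{"xyz":[0,0,0.001],"twist":[0,0,0],"jaw":0.2}]'

```text
clock: 3.02
tcp_pos: [0.5278, 0.0929, 0.1265]
orientation: [-0.0, 0.954, 0.298, 0.001]
wrist_force: [2.1, 2.0, 1.5]
finger_gap: 0.0349
```

Call:
servo_tool --targets '[{"xyz":[0,0,0.0005],"twist":[0,0,0],"jaw":0.2},{"xyz":[0,0,0.0005],"twist":[0,0,0],"jaw":0.2}]'

```text
clock: 3.18
tcp_pos: [0.5278, 0.0929, 0.126]
orientation: [-0.0, 0.954, 0.298, 0.001]
wrist_force: [1.8, 2.5, 2.2]
finger_gap: 0.0351
```

Call:
servo_tool --targets '[{"xyz":[0,0,0.0005],"twist":[0,0,0],"jaw":0.2},{"xyz":[0,0,0.0005],"twist":[0,0,0],"jaw":0.2}]'

```text
clock: 3.35
tcp_pos: [0.5278, 0.0929, 0.1254]
orientation: [-0.0, 0.954, 0.298, 0.001]
wrist_force: [2.8, 3.6, 1.6]
finger_gap: 0.035
```

Call:
servo_tool --targets '[{"xyz":[0,0,0.0005],"twist":[0,0,0],"jaw":0.2},{"xyz":[0,0,0.0005],"twist":[0,0,0],"jaw":0.2}]'

```text
clock: 3.52
tcp_pos: [0.5278, 0.0928, 0.125]
orientation: [-0.0, 0.954, 0.298, 0.001]
wrist_force: [2.8, 3.4, 2.4]
finger_gap: 0.0352
```

Call:
servo_tool --targets '[{"xyz":[0.0003,0,0.0005],"twist":[0,0,0],"jaw":0.2},{"xyz":[0.0003,0,0.001],"twist":[0,0,0],"jaw":0.2}]'

```text
clock: 3.68
tcp_pos: [0.5279, 0.0928, 0.1244]
orientation: [0.0, 0.954, 0.298, 0.0]
wrist_force: [1.1, 2.4, 8.3]
finger_gap: 0.035
```

Call:
servo_tool --targets '[{"xyz":[0,0,0.0005],"twist":[0,0,0],"jaw":0.2},{"xyz":[0,0,0.0005],"twist":[0,0,0],"jaw":0.2}]'

```text
clock: 3.85
tcp_pos: [0.5278, 0.0928, 0.1244]
orientation: [0.0, 0.954, 0.298, 0.001]
wrist_force: [-0.6, 2.9, 9.1]
finger_gap: 0.0352
```

Call:
servo_tool --targets '[{"xyz":[0,0,-0.0025],"twist":[0,0,0],"jaw":0.2},{"xyz":[0,0,-0.005],"twist":[0,0,0],"jaw":0.2},{"xyz":[0,0,-0.005],"twist":[0,0,0],"jaw":0.2},{"xyz":[0,0,-0.005],"twist":[0,0,0],"jaw":0.2}]'

```text
clock: 4.18
tcp_pos: [0.5277, 0.0929, 0.127]
orientation: [-0.0, 0.954, 0.298, -0.0]
wrist_force: [5.9, 3.4, -7.3]
finger_gap: 0.0352
```

Call:
servo_tool --targets '[{"xyz":[0,0,0],"twist":[0,0,0.11],"jaw":0.2},{"xyz":[0,0,0],"twist":[0,0,0.22],"jaw":0.2},{"xyz":[0,0,0],"twist":[0,0,0.22],"jaw":0.2},{"xyz":[0,0,0],"twist":[0,0,0.22],"jaw":0.2}]'

```text
clock: 4.52
tcp_pos: [0.5277, 0.0929, 0.127]
orientation: [-0.0, 0.981, 0.192, -0.0]
wrist_force: [6.0, 3.7, -6.5]
finger_gap: 0.0354
```

Call:
servo_tool --targets '[{"xyz":[0,0,0.001],"twist":[0,0,0],"jaw":0.2},{"xyz":[0,0,0.002],"twist":[0,0,0],"jaw":0.2},{"xyz":[0,0,0.003],"twist":[0,0,0],"jaw":0.2},{"xyz":[0,0,0.004],"twist":[0,0,0],"jaw":0.2},{"xyz":[0,0,0.005],"twist":[0,0,0],"jaw":0.2},{"xyz":[0,0,0.005],"twist":[0,0,0],"jaw":0.2}]'

```text
clock: 5.02
tcp_pos: [0.5279, 0.0929, 0.1243]
orientation: [0.0, 0.981, 0.192, 0.001]
wrist_force: [1.5, 3.7, 8.9]
finger_gap: 0.0353
```

Call:
servo_tool --targets '[{"xyz":[0,0,-0.0025],"twist":[0,0,0],"jaw":0.2},{"xyz":[0,0,-0.005],"twist":[0,0,0],"jaw":0.2},{"xyz":[0,0,-0.005],"twist":[0,0,0],"jaw":0.2},{"xyz":[0,0,-0.005],"twist":[0,0,0.11],"jaw":0.2},{"xyz":[0,0,-0.005],"twist":[0,0,0.22],"jaw":0.2},{"xyz":[0,0,-0.005],"twist":[0,0,0.22],"jaw":0.2},{"xyz":[0,0,-0.004],"twist":[0,0,0.22],"jaw":0.2},{"xyz":[0,0,-0.003],"twist":[0,0,0.22],"jaw":0.2},{"xyz":[0,0,-0.002],"twist":[0,0,0.22],"jaw":0.2},{"xyz":[0,0,-0.001],"twist":[0,0,0.22],"jaw":0.2},{"xyz":[0,0,0],"twist":[0,0,0.22],"jaw":0.2},{"xyz":[0,0,0],"twist":[0,0,0.22],"jaw":0.2}]'

```text
clock: 6.02
tcp_pos: [0.5279, 0.093, 0.1233]
orientation: [-0.0, 0.997, 0.083, 0.0]
wrist_force: [4.3, 4.5, 1.1]
finger_gap: 0.0352
```

Low force and lower than before: it is going over the pin. Continue down.

Call:
servo_tool --targets '[{"xyz":[0,0,0.0005],"twist":[0,0,0],"jaw":0.2},{"xyz":[0,0,0.001],"twist":[0,0,0],"jaw":0.2},{"xyz":[0,0,0.0015],"twist":[0,0,0],"jaw":0.2},{"xyz":[0,0,0.0015],"twist":[0,0,0],"jaw":0.2}]'

```text
clock: 6.35
tcp_pos: [0.5279, 0.093, 0.1219]
orientation: [-0.0, 0.997, 0.083, 0.0]
wrist_force: [3.6, 3.8, 1.5]
finger_gap: 0.035
```

Call:
servo_tool --targets '[{"xyz":[0,0,0.0005],"twist":[0,0,0],"jaw":0.2},{"xyz":[0,0,0.001],"twist":[0,0,0],"jaw":0.2},{"xyz":[0,0,0.001],"twist":[0,0,0],"jaw":0.2}]'

```text
clock: 6.6
tcp_pos: [0.5279, 0.093, 0.121]
orientation: [-0.0, 0.997, 0.083, 0.0]
wrist_force: [4.0, 4.5, 2.6]
finger_gap: 0.0353
```

Call:
servo_tool --targets '[{"xyz":[0,0,0.0005],"twist":[0,0,0],"jaw":0.2},{"xyz":[0,0,0.001],"twist":[0,0,0],"jaw":0.2},{"xyz":[0,0,0.001],"twist":[0,0,0],"jaw":0.2}]'

```text
clock: 6.85
tcp_pos: [0.5279, 0.093, 0.12]
orientation: [-0.0, 0.997, 0.083, 0.0]
wrist_force: [3.2, 4.0, 1.7]
finger_gap: 0.0349
```

Call:
servo_tool --targets '[{"xyz":[0,0,0.0005],"twist":[0,0,0],"jaw":0.2},{"xyz":[0,0,0.001],"twist":[0,0,0],"jaw":0.2},{"xyz":[0,0,0.001],"twist":[0,0,0],"jaw":0.2}]'

```text
clock: 7.1
tcp_pos: [0.528, 0.093, 0.1196]
orientation: [-0.0, 0.997, 0.083, 0.001]
wrist_force: [1.9, 3.6, 6.8]
finger_gap: 0.0352
```

Call:
servo_tool --targets '[{"xyz":[0,0,0.0005],"twist":[0,0,0],"jaw":0.2},{"xyz":[0,0,0.0005],"twist":[0,0,0],"jaw":0.2}]'

```text
clock: 7.27
tcp_pos: [0.5279, 0.093, 0.1194]
orientation: [-0.0, 0.997, 0.083, 0.001]
wrist_force: [1.4, 4.8, 9.2]
finger_gap: 0.0353
```

Home on the drive (5 mm below the pin stop, firm stop felt at 7–9 N). Ease off, release, rise and look.

Call:
servo_tool --targets '[{"xyz":[0,0,-0.0007],"twist":[0,0,0],"jaw":0.2},{"xyz":[0,0,-0.0007],"twist":[0,0,0],"jaw":0.5},{"xyz":[0,0,-0.0007],"twist":[0,0,0],"jaw":0.8},{"xyz":[0,0,-0.0007],"twist":[0,0,0],"jaw":0.8},{"xyz":[0,0,-0.0007],"twist":[0,0,0],"jaw":0.8},{"xyz":[0,0,-0.03],"twist":[0,0,0],"jaw":0.8},{"xyz":[0,0,-0.06],"twist":[0,0,0],"jaw":0.8},{"xyz":[0,0,-0.09],"twist":[0,0,0],"jaw":0.8},{"xyz":[0,0,-0.105],"twist":[0,0,0],"jaw":0.4},{"xyz":[0,0,-0.105],"twist":[0,0,0],"jaw":0},{"xyz":[0,0,-0.105],"twist":[0,0,0],"jaw":0}]'

```text
clock: 8.18
tcp_pos: [0.5279, 0.0926, 0.2237]
orientation: [0.0, 0.997, 0.083, 0.001]
wrist_force: [-0.8, -0.0, -1.1]
finger_gap: 0.0328
```

```bash
python3 m.py w3.png
```

```text
[0.52708794 0.09260515 0.22246631] [ 9.14920839e-05  9.96564886e-01  8.28133959e-02 -6.01033562e-04] [-0.5270635  -0.45594774 -0.28924052] [ 2.40106950e-02  2.39614276e-01 -7.46840211e-02  1.25768724e+00
 -2.53424858e-04  1.42899045e+00] 0.025138730195721444
knob top [0.52870811 0.09442079 0.15776899] 1954 [0.5289914  0.09360936 0.15728612]
minrect/circle ((0.5290833711624146, 0.09330838173627853), 0.018111763522028923)
sleeve4 -0.6889920659194969 0.8474940456313727 4476 0.13676492678411373
```

View pics/w3.png

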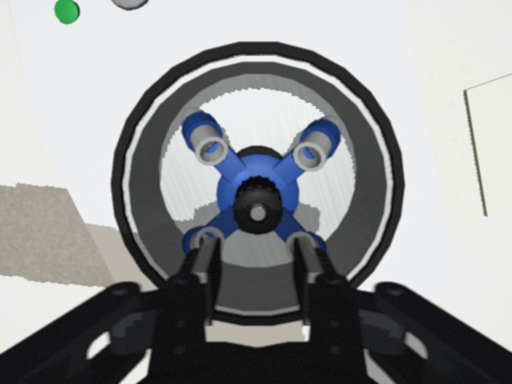

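Wrist view: knob at (258,208), its top now at 0.158 (home); sleeves still at the diagonals ((210,150), (315,152)), fingers closing. Now put the shut fingertips into the free quarter on the far side from the lid.

Call:
servo_tool --targets '[{"xyz":[0.001,-0.03,0],"twist":[0,0,0],"jaw":0},{"xyz":[0.001,-0.06,0],"twist":[0,0,0],"jaw":0},{"xyz":[0.001,-0.06,0.01],"twist":[0,0,0],"jaw":0},{"xyz":[0.001,-0.06,0.04],"twist":[0,0,0],"jaw":0},{"xyz":[0.001,-0.06,0.07],"twist":[0,0,0],"jaw":0},{"xyz":[0.001,-0.06,0.09],"twist":[0,0,0],"jaw":0},{"xyz":[0.001,-0.06,0.1],"twist":[0,0,0],"jaw":0},{"xyz":[0.001,-0.06,0.1],"twist":[0,0,0],"jaw":0},{"xyz":[0.001,-0.06,0.1],"twist":[0,0,0],"jaw":0}]'

```text
clock: 8.98
tcp_pos: [0.518, 0.1518, 0.1225]
orientation: [0.0, 0.997, 0.083, -0.001]
wrist_force: [-0.9, -0.8, 0.2]
finger_gap: -0.0
```

Run:
```python
from h import *
s=env.get_state();print(s["tcp_pos"],s["wrist_force"],s["finger_gap"],s["joint_pos"])
inc=[.05,.06,.06,.08]; 
f0=1.57
def show(f0,inc):
    p0=.06*np.array([np.cos(f0),-np.sin(f0)]);f=f0
    for i in inc:
        f+=i;print(round(f,2),(.06*np.array([np.cos(f),-np.sin(f)])-p0).round(4))
show(1.57,[.05,.05,.05]);print()
show(1.72,[.05,.09,.13,.18,.23,.28,.32,.36,.40,.40,.25])
```

```text
[0.51797034 0.15178694 0.12253045] [-0.94914885 -0.83713697  0.18957096] -4.987156786309369e-05 [ 1.36324730e-01  3.04971288e-01 -2.39494800e-01  1.02855769e+00
 -4.98723530e-05  1.54138331e+00]
1.62 [-0.003   0.0001]
1.67 [-0.006   0.0003]
1.72 [-0.009   0.0007]

1.77 [-0.003   0.0005]
1.86 [-0.0082  0.0018]
1.99 [-0.0155  0.0045]
2.17 [-0.0249  0.0098]
2.4 [-0.0353  0.0188]
2.68 [-0.0448  0.0326]
3.0 [-0.0505  0.0509]
3.36 [-0.0497  0.0723]
3.76 [-0.04    0.0941]
4.16 [-0.0226  0.1104]
4.41 [-0.0089  0.1166]
```

Call:
servo_tool --targets '[{"xyz":[-0.003,0.0001,0],"twist":[0,0,0],"jaw":0},{"xyz":[-0.006,0.0003,0],"twist":[0,0,0],"jaw":0},{"xyz":[-0.009,0.0007,0],"twist":[0,0,0],"jaw":0}]'

```text
clock: 9.23
tcp_pos: [0.5105, 0.1499, 0.1246]
orientation: [-0.0, 0.997, 0.083, 0.001]
wrist_force: [-0.4, -0.5, 0.1]
finger_gap: 0.0
```

Call:
servo_tool --targets '[{"xyz":[-0.003,0.0005,0],"twist":[0,0,0],"jaw":0},{"xyz":[-0.0082,0.0018,0],"twist":[0,0,0],"jaw":0},{"xyz":[-0.0155,0.0045,0],"twist":[0,0,0],"jaw":0},{"xyz":[-0.025,0.0098,0],"twist":[0,0,0],"jaw":0},{"xyz":[-0.0353,0.0188,0],"twist":[0,0,0],"jaw":0},{"xyz":[-0.0448,0.0326,0],"twist":[0,0,0],"jaw":0},{"xyz":[-0.0505,0.0509,0],"twist":[0,0,0],"jaw":0},{"xyz":[-0.0497,0.0723,0],"twist":[0,0,0],"jaw":0},{"xyz":[-0.04,0.0941,0],"twist":[0,0,0],"jaw":0},{"xyz":[-0.0226,0.1104,-0.032],"twist":[0,0,0],"jaw":0},{"xyz":[-0.0089,0.1166,-0.06],"twist":[0,0,0],"jaw":0},{"xyz":[-0.009,0.1166,-0.09],"twist":[0,0,0],"jaw":0}]'

```text
clock: 10.23
tcp_pos: [0.5213, 0.0315, 0.2138]
orientation: [0.0, 0.997, 0.082, 0.0]
wrist_force: [1.2, -0.8, -0.1]
finger_gap: 0.0001
```

```bash
cat > t.py <<'E'
from h import *
A=[]
for i in range(4):
    t=env.get_state()["clock"];c=cam("top");P=pts(c);c0=np.array([.528,.093])
    d=np.hypot(P[...,0]-c0[0],P[...,1]-c0[1]);z=P[...,2];m=(d>.038)&(d<.075)&(z>.105)&(z<.152);q=P[m];a=np.arctan2(q[:,1]-c0[1],q[:,0]-c0[0])
    k=(d<.016)&(z>.145)&(z<.18)
    x=np.exp(4j*a).mean();print(t,round(np.angle(x)/4,3),round(abs(x),2),len(q),np.median(z[k]) if k.any() else None)
save("top_%.2f.png"%t,c["color"][100:260,150:350])
s=env.get_state();print(s["tcp_pos"],s["wrist_force"])
E
python3 t.py
```

```text
10.2333 -0.667 0.86 186 None
10.2833 -0.458 0.88 135 None
10.3333 -0.171 0.86 94 None
10.3833 0.064 0.87 95 None
[0.52006224 0.03301027 0.21395159] [-0.13338696  1.28044736 -0.55044238]
```

Spinning at about 4.9 rad/s, fingers clear. Retreat and let it run down.

Call:
servo_tool --targets '[{"xyz":[0,0,-0.03],"twist":[0,0,0],"jaw":0},{"xyz":[0,0,-0.06],"twist":[0,0,0],"jaw":0},{"xyz":[-0.03,0,-0.08],"twist":[0,0,0],"jaw":0},{"xyz":[-0.06,0,-0.08],"twist":[0,0,0],"jaw":0},{"xyz":[-0.09,0,-0.08],"twist":[0,0,0],"jaw":0},{"xyz":[-0.12,0,-0.08],"twist":[0,0,0],"jaw":0},{"xyz":[-0.12,0,-0.08],"twist":[0,0,0],"jaw":0},{"xyz":[-0.12,0,-0.08],"twist":[0,0,0],"jaw":0},{"xyz":[-0.12,0,-0.08],"twist":[0,0,0],"jaw":0},{"xyz":[-0.12,0,-0.08],"twist":[0,0,0],"jaw":0},{"xyz":[-0.12,0,-0.08],"twist":[0,0,0],"jaw":0},{"xyz":[-0.12,0,-0.08],"twist":[0,0,0],"jaw":0}]'

```text
clock: 11.43
tcp_pos: [0.4025, 0.0137, 0.2928]
orientation: [-0.0, 0.997, 0.083, -0.0]
wrist_force: [-0.5, -0.4, 0.9]
finger_gap: 0.0004
```

```bash
python3 t.py
```

```text
11.4333 -0.633 0.85 323 0.15642536271769392
11.4833 -0.481 0.86 342 0.15667495780295648
11.5333 -0.348 0.87 368 0.1564703515847099
11.5833 -0.217 0.87 385 0.15672933535133926
[0.40221381 0.01370004 0.29308315] [-0.4865907   1.4028518  -0.23822931]
```

Call:
servo_tool --targets '[{"xyz":[0,0,0],"jaw":0},{"xyz":[0,0,0],"jaw":0},{"xyz":[0,0,0],"jaw":0},{"xyz":[0,0,0],"jaw":0},{"xyz":[0,0,0],"jaw":0},{"xyz":[0,0,0],"jaw":0},{"xyz":[0,0,0],"jaw":0},{"xyz":[0,0,0],"jaw":0}]'

```text
schema error: expected keys xyz, twist, jaw
```

```bash
python3 t.py
```

```text
11.6333 -0.082 0.86 382 0.15592769102445825
11.6833 0.037 0.86 385 0.15672338021034926
11.7333 0.16 0.86 380 0.15600612134751168
11.7833 0.27 0.86 367 0.15620263494397013
[0.40199251 0.01364733 0.29328099] [-0.00387555 -0.48222322  0.53973348]
```

Call:
servo_tool --targets '[{"xyz":[0,0,0],"jaw":0},{"xyz":[0,0,0],"jaw":0},{"xyz":[0,0,0],"jaw":0},{"xyz":[0,0,0],"jaw":0},{"xyz":[0,0,0],"jaw":0},{"xyz":[0,0,0],"jaw":0},{"xyz":[0,0,0],"jaw":0},{"xyz":[0,0,0],"jaw":0},{"xyz":[0,0,0],"jaw":0},{"xyz":[0,0,0],"jaw":0},{"xyz":[0,0,0],"jaw":0},{"xyz":[0,0,0],"jaw":0}]'

```text
schema error: expected keys xyz, twist, jaw
```

```bash
python3 t.py
```

```text
11.8333 0.381 0.86 350 0.1567850089337378
11.8833 0.491 0.86 335 0.1564507006301501
11.9333 0.601 0.86 325 0.15668246372516204
11.9833 0.706 0.86 316 0.1559326629169706
[0.4019241  0.0136442  0.29333391] [-0.49637221 -0.37675512  0.35212212]
```

Call:
servo_tool --targets '[{"xyz":[0,0,0],"twist":[0,0,0],"jaw":0},{"xyz":[0,0,0],"twist":[0,0,0],"jaw":0},{"xyz":[0,0,0],"twist":[0,0,0],"jaw":0},{"xyz":[0,0,0],"twist":[0,0,0],"jaw":0},{"xyz":[0,0,0],"twist":[0,0,0],"jaw":0},{"xyz":[0,0,0],"twist":[0,0,0],"jaw":0},{"xyz":[0,0,0],"twist":[0,0,0],"jaw":0},{"xyz":[0,0,0],"twist":[0,0,0],"jaw":0},{"xyz":[0,0,0],"twist":[0,0,0],"jaw":0},{"xyz":[0,0,0],"twist":[0,0,0],"jaw":0},{"xyz":[0,0,0],"twist":[0,0,0],"jaw":0},{"xyz":[0,0,0],"twist":[0,0,0],"jaw":0}]'

```text
clock: 13.03
tcp_pos: [0.4019, 0.0136, 0.2933]
orientation: [-0.0, 0.997, 0.083, -0.0]
wrist_force: [0.2, -0.2, 0.8]
finger_gap: -0.0001
```

Call:
servo_tool --targets '[{"xyz":[0,0,0],"twist":[0,0,0],"jaw":0},{"xyz":[0,0,0],"twist":[0,0,0],"jaw":0},{"xyz":[0,0,0],"twist":[0,0,0],"jaw":0},{"xyz":[0,0,0],"twist":[0,0,0],"jaw":0},{"xyz":[0,0,0],"twist":[0,0,0],"jaw":0},{"xyz":[0,0,0],"twist":[0,0,0],"jaw":0},{"xyz":[0,0,0],"twist":[0,0,0],"jaw":0},{"xyz":[0,0,0],"twist":[0,0,0],"jaw":0},{"xyz":[0,0,0],"twist":[0,0,0],"jaw":0},{"xyz":[0,0,0],"twist":[0,0,0],"jaw":0},{"xyz":[0,0,0],"twist":[0,0,0],"jaw":0},{"xyz":[0,0,0],"twist":[0,0,0],"jaw":0}]'

```text
clock: 14.03
tcp_pos: [0.4019, 0.0136, 0.2933]
orientation: [-0.0, 0.997, 0.083, 0.0]
wrist_force: [-0.8, -0.6, -0.0]
finger_gap: -0.0001
```

```bash
python3 t.py
python3 - <<'E'
from h import *
c=cam("top");a=np.load("top.npz")["col"].astype(int);b=c["color"].astype(int)
for n,(x,y,w,h) in dict(bin=(360,105,95,75),tray=(370,190,85,65),stand=(80,140,50,50),tips=(70,210,55,42)).items():
    print(n,abs(a-b)[y:y+h,x:x+w].mean().round(2))
save("final.png",c["color"])
E
```

```text
14.0333 0.262 0.87 363 0.15675305745504975
14.0833 0.264 0.87 359 0.15680014063765424
14.1333 0.261 0.87 354 0.15606376431211466
14.1833 0.261 0.86 363 0.15618032548327798
[0.40194625 0.01364553 0.2932986 ] [-0.22524333  0.26701974  0.1747438 ]
bin 2.12
tray 2.45
stand 1.95
tips 2.14
```

View pics/final.png

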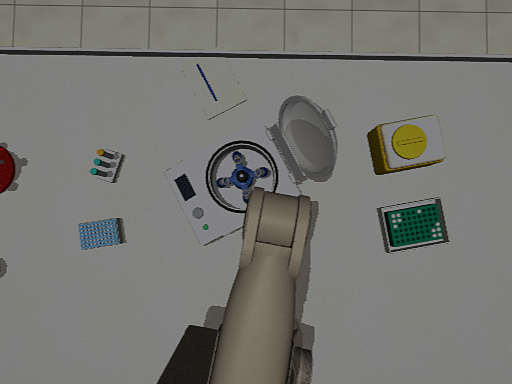

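The final view shows the rotor at rest at (242,177), the arm clear of it, and the bystanders unmoved: stand (106,165), tip box (100,233), bin (408,143), tray (413,225).

```bash
python3 -c "
from workcell import env
print(env.hand_in())"
```

```text
the job is handed in; nothing more can be done
None
```

The rotor is home on its drive and was spun by hand. It ran on untouched and had come to rest when I handed the job in, at about 14.2 s on the robot's clock.

- **Seating:** Gripping the knob, I lifted, turned and pressed twice, 0.22 rad each time. The rotor then dropped over the pin and went to a firm stop 5 mm lower. The wrist force read about 9 N at most when I pressed. From close by, the knob top measured 158 mm above the bench, which is the home height.
- **Spin:** I pushed one sleeve round with the shut fingertips. The rotor left them at about 4.9 rad/s and was still turning at about 2.2 rad/s some 1.8 s later. The wrist force read only at the end of each move, so I have no reading of the peak push on the sleeve.
- **Last checks:** The sleeve angle was constant over four pictures (0.26 rad). The picture patches around the four bystanders matched the first picture to within noise. The arm is clear of everything.
- **Disagreement:** The overhead camera put the knob top at about 156.5 mm, 1.5 mm lower than the wrist camera. That is within the 2 mm calibration.

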